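Clamp a steel tube in a V-bed vise

TASK

Get the loose steel tube ready for cross-drilling: lay it in the V groove of the small vise, push it along the groove under the raised jaw until its end butts against the end stop, then wind the vise's crank clockwise until the jaw comes down and clamps the tube tight. Leave the spanner, the nut and the vial beside the vise alone.

Things in the scene. Friction and masses are not known exactly. Their poses are not given: they have to be found in the camera images.
- tube: straight stainless steel tube, outside diameter 20 mm, 150 mm long, about 0.1 kg, lying loose on the worktop to the right of the vise. Origin in the middle of the tube on its axis; x runs along the tube (both ends are alike).
- vise: small grey vise fixed to the worktop, told by its bridge on two posts with a crank on top. Origin on the worktop straight under the upright screw; z up; x runs along the V groove from the open feeding end to the end stop; y across. Base plate 104 mm wide, 12 mm thick, x -184 to +62 mm. The tube is slid in under the jaw along x; the bridge bars it from above.
- groove_open (a point): middle of the open part of the groove, at vise x -105 mm, level with the bed's top, 45 mm above the worktop. The bed is a steel bar 44 mm wide, x -175 to +36 mm; its 90 degree V groove, 18 mm wide and 9 mm deep, runs its whole length and is open above from x -175 to -35 mm. A tube lying in it has its axis 50 mm and its top 60 mm above the worktop, 15 mm proud of the bed.
- stop_face (a point): middle of the end stop's face, on the lying tube's axis, 50 mm above the worktop: an upright steel block 44 mm wide, 12 mm thick, top at 68 mm, closing the groove at vise x +36 mm. The tube is home when its end touches this face; its middle is then 75 mm before it.
- bridge_mid (a point): middle of the vise's bridge, 106 mm above the worktop on the screw axis: a cross piece 34 mm thick in x, 100 mm long in y, from 94 to 118 mm above the worktop (its boss to 126), on two 14 mm posts at y -36 and +36 mm (28 mm thick at the foot).
- jaw: flat steel jaw plate under the bridge, 32 mm along the groove, 97 mm across, guided on the posts, moving only up and down. Origin in the middle of its underside, 70 mm above the worktop at crank 0; it touches the lying tube at 60 mm. It sinks 5 mm for each full turn of the crank and stays where it is left.
- crank (a joint): turn of the crank (rad) about the vise's upright screw, growing clockwise seen from above, which lowers the jaw 0.8 mm a radian. At 0 the knob stands on the vise's +y side, at 1.57 on its +x side. Starts at 0 to 2.8. The jaw touches the lying tube at about 12.6; tight from about 13.3; dead stop at 14.2. Needs 3 N at the knob, some 6 N as it tightens, and stays where it is left.
- knob_mid (a point): middle of the crank's upright black knob, 19 mm in diameter, 47 mm tall, spinning freely on its pin, 50 mm out from the screw axis on a flat arm 15 mm wide whose top is 24 mm below this point. 178 mm above the worktop at crank 0, sinking with the jaw by 11 mm in all. Shut fingers reaching down behind the knob can push it round its level circle without gripping it.
- spanner: steel spanner lying flat behind the tube, to the right of the vise, 148 x 27 x 5 mm; bystander. Origin under its middle.
- tube_nut: steel compression nut standing on the worktop, 20 x 22 x 17 mm; bystander. Origin under its middle.
- vial_loose: small empty glass vial with a turquoise cap standing behind the vise, 27 mm in diameter, 60 mm tall; bystander. Origin under its middle.
There are look-alikes about, which are no part of the job. Of the things shaped like the tube, the stainless one is meant.

How it is judged:
By the outcome, as a careful person would: the job done as asked, in the order asked, and still so for the second after the job is handed in, with the robot touching nothing.
It also fails if it takes over 72 s, if anything falls off the work surface, if the arm or the gripper's body presses on something with over 40 N, if the wrist force passes 120 N, or if a joint passes its speed limit or range.

ROBOT

A 6-joint arm with a two-finger parallel gripper is mounted at the origin on a cart in front of the work surface, level with it; the furniture and walls round the work are solid. World frame = base frame: x ahead of the robot, y to its left, z up, the work surface at z = 0. Lengths are in mm, angles in rad, forces in N, time in s.
With the tool pointing down it reaches from about 275 to 825 mm from the base axis. Payload 5.2 kg.
Tool frame: the origin (TCP) lies at the very end of the fingers, on their centre line; the grasp point (between the pads) lies 19 mm behind it; z points along the fingers, y is the direction in which the jaws open and shut (so a half turn about z gives the same grasp; the last joint's range is limited). The gripper opens to 93 mm and grips with 3 to 60 N. Pads are 15 mm wide; open, the fingers measure 128 mm over their backs; the gripper's body (75 mm by 188 mm) begins 65 mm behind the grasp point.
Start: joints at [1.075, 0.259, 1.535, -0, 1.348, -0.203], TCP at [158.727, 526.603, 218.653] pointing down, gripper open.
Joint ranges: [-3.14, 3.14], [-0.91, 2.08], [0.19, 2.58], [-1.22, 4.36], [0.22, 2.71], [-3.12, 3.12]. Speed limits (rad/s): [2.57, 2.57, 3.14, 3.14, 3.14, 3.14].

INTERFACE

Orientations are given as [roll, pitch, yaw] about the fixed x, y, z axes, in that order (R = Rz(yaw) Ry(pitch) Rx(roll)).
In Python, from bench import robot gives the robot as it stands. The module is installed in compiled form; this text tells all that it offers. Calls block until the motion is done:
- robot.move_ptp(position, orientation): joint-space move of the TCP to a pose.
- robot.move_linear(position, ori=None, speed=150, f_stop=None): straight line of the TCP; ori=None keeps the orientation; speed is the mean speed in mm/s. With f_stop (N) it stops when the force on the tool has changed by that much, and returns True; else False.
- robot.move_j(angles): joint-space move.
- robot.move_gripper(opening): opening from 0.0 (shut) to 1.0 (fully open); the grip force is fixed at half the most; returns when the fingers have stopped.
- robot.sleep(seconds).
- robot.inverse_kinematics(position, orientation): joint angles nearest the present ones, or None.
- robot.get_image(name): name is "scene" or "top" or "wrist"; returns a dict with "img" (480x640x3 uint8, blue, green, red), "fovy" (degrees; the focal length in pixels is half the picture's height over the tangent of half this angle, whatever the lens; pixels are square), "cx", "cy" (the principal point, pixels), "eye" and "orientation" of the camera in the world. Camera axes: x right, y down, z forward; pixel columns grow to the right and rows downward; lengths in mm; the calibration is good to about 2 mm. A picture is of the moment at which its call begins. There is no depth.
A pose or a line that the arm cannot do raises robot.MotionError and nothing moves.
- robot.hand_in(): hands the job in, once; it reports no verdict.
Readings, each from a call of its own:
- robot.current_t(): time.
- robot.current_qpos(): joint angles.
- robot.current_joint_vel(): joint speeds.
- robot.current_joint_efforts(): joint torques, N m.
- robot.current_tcp_pos(): TCP position.
- robot.current_eef_rot(): TCP orientation.
- robot.current_contact_force(): force on the tool from outside, world axes, zero at the start.
- robot.current_ft_torque(): the same for the moment, N m.
- robot.current_gripper_width(): opening from 0.0 (shut) to 1.0 (fully open).
Only numpy, scipy, OpenCV 4.12 (cv2) and the standard library are available. Lean on these libraries where they do the work, as an engineer would, in place of code of your own. Each camera call takes 0.05 s, during which the arm holds its last target.

## Working session

There is one attempt and no reset: what is moved stays moved. The work goes in short steps, each a Python script; the robot and the scene stay as the last script left them, time stands still between calls to the robot, and variables do not carry over. Pictures are saved under pics/ and viewed, and the job is handed in when it is done.

```bash
mkdir -p pics; cat > h.py <<'E'
import numpy as np, cv2
from bench import robot
from scipy.spatial.transform import Rotation as R
def snap(n,fn):
    d=robot.get_image(n); cv2.imwrite('pics/'+fn+'.png',d['img'])
    import pickle; pickle.dump(d,open('pics/'+fn+'.pkl','wb')); return d
def load(fn):
    import pickle; return pickle.load(open('pics/'+fn+'.pkl','rb'))
def cam(d):
    f=240/np.tan(np.radians(d['fovy'])/2)
    o=np.array(d['orientation'],float)
    Rm=o if o.shape==(3,3) else R.from_euler('xyz',o).as_matrix()
    return f,Rm,np.array(d['eye'],float)
def ray(d,u,v,z):
    f,Rm,e=cam(d); r=Rm@np.array([(u-d['cx'])/f,(v-d['cy'])/f,1]); return e+r*(z-e[2])/r[2]
def proj(d,p):
    f,Rm,e=cam(d); c=Rm.T@(np.array(p)-e); return d['cx']+f*c[0]/c[2], d['cy']+f*c[1]/c[2]
E
python3 - <<'E'
from h import *
for n in ('scene','top','wrist'):
    d=snap(n,n+'0'); print(n,d['fovy'],d['cx'],d['cy'],d['eye'],d['orientation'])
print(robot.current_t(),robot.current_eef_rot())
E
```

```text
scene 48.27345948507292 313.6424942642486 248.24651831160693 [195.55254041 623.07749982 989.92783658] [-2.45532680e+00 -7.14848317e-04 -2.61702407e+00]
top 42.96077215817867 312.1686624473146 247.49367832657956 [ 3.61796760e+02 -1.07028413e+00  1.57397938e+03] [-2.99722611  0.00731564 -1.5483731 ]
wrist 63.15203499807911 323.3370755572527 242.38271929469735 [ 87.82096627 548.2664411  383.58124092] [2.87046392e+00 2.06081346e-03 1.27861691e+00]
0.15 [-3.14028580e+00 -2.64204005e-04  2.84883493e+00]
```

View pics/scene0.png

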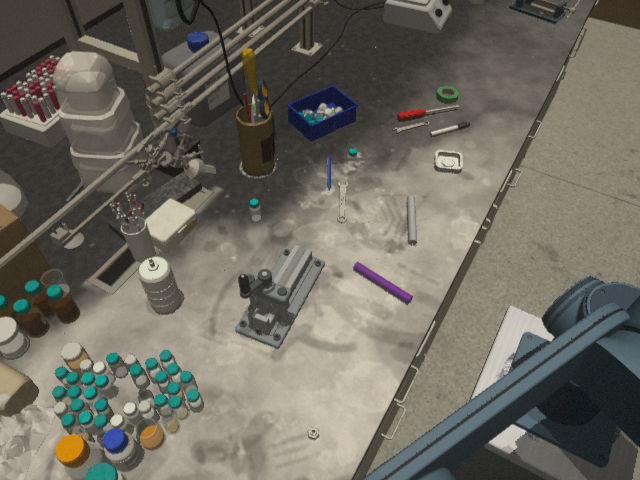

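View pics/top0.png

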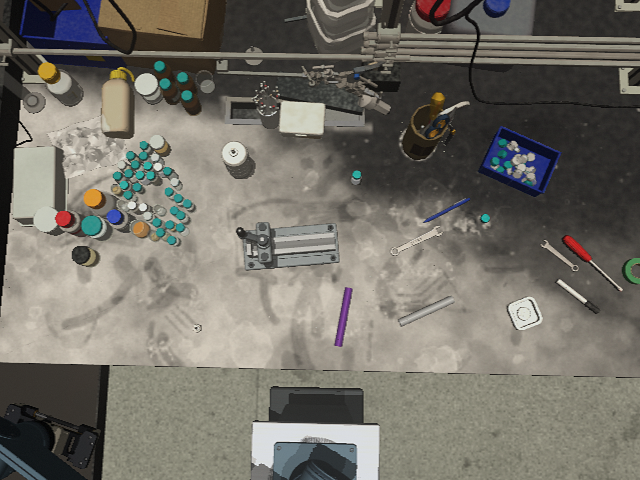

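View pics/wrist0.png

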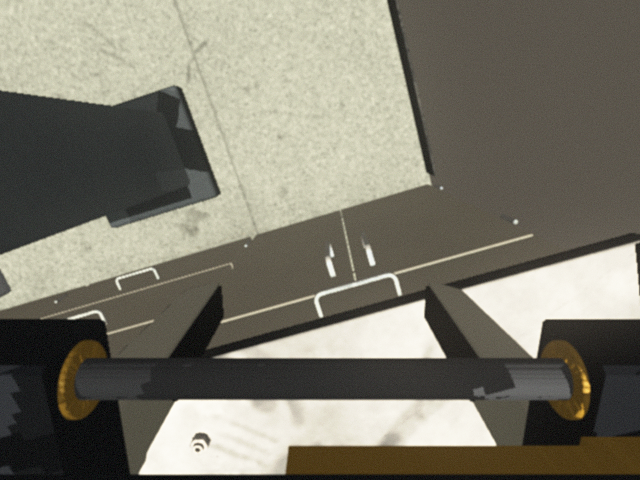

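```bash
python3 - <<'E'
from h import *
a=load('top0')['img'][200:360,215:475]; b=load('scene0')['img'][170:360,220:440]
cv2.imwrite('pics/topz.png',cv2.resize(a,(780,480),interpolation=cv2.INTER_CUBIC))
cv2.imwrite('pics/scenez.png',cv2.resize(b,(660,570),interpolation=cv2.INTER_CUBIC))
E
```

```text
(no output)
```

View pics/topz.png

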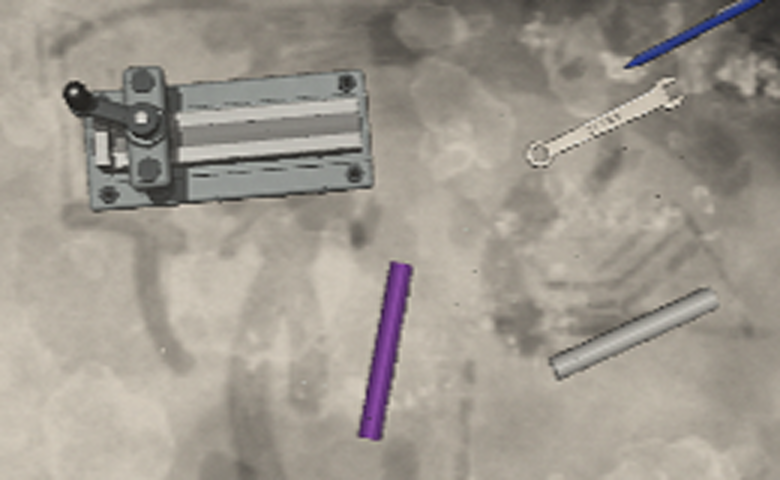

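View pics/scenez.png

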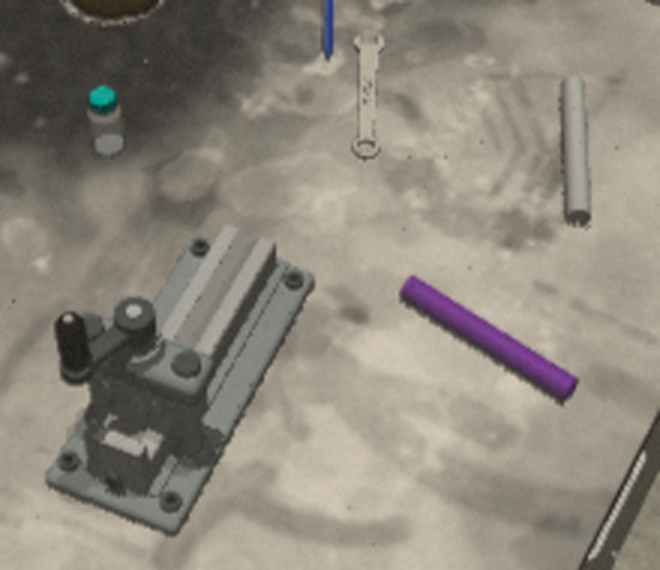

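```bash
python3 - <<'E'
from h import *
from scipy.optimize import least_squares
t=load('top0'); s=load('scene0')
T=lambda u,v:((u+.5)/3-.5+215,(v+.5)/3-.5+200)
S=lambda u,v:((u+.5)/3-.5+220,(v+.5)/3-.5+170)
obs=[(t,T(93,209),(62,52,6)),(t,T(372,187),(-184,52,6)),(t,T(365,69),(-184,-52,12)),
(s,S(179,531),(62,52,3)),(s,S(47,478),(62,-52,6)),(s,S(315,276),(-184,52,12)),
(s,S(130,440),(36,0,68))]
def P(x,p):
    c,n=np.cos(x[2]),np.sin(x[2]); return np.array([x[0]+c*p[0]-n*p[1],x[1]+n*p[0]+c*p[1],p[2]])
f=lambda x:np.concatenate([np.subtract(proj(d,P(x,p)),o) for d,o,p in obs[:6]])
r=least_squares(f,[400,150,1.57]); print(r.x,np.round(f(r.x).reshape(-1,2),1))
x=r.x
for name,d in (('t',t),('s',s)):
  for p in [(0,0,150),(36,0,50),(-175,0,45)]: 
    q=proj(d,P(x,p)); print(name,p,[ (q[0]+.5-(215 if name=='t' else 220))*3, (q[1]+.5-(200 if name=='t' else 170))*3])
# knob
for d,o in ((t,T(74,92)),(s,S(68,322))):
    print('knobtop',ray(d,*o,178+23-1)[:2])
# tube ends
for d,F,e in ((t,T,[(557,368),(712,298)]),(s,S,[(572,84),(577,214)])):
    a,b=[ray(d,*F(*q),10)[:2] for q in e]; print('tube',a,b,(a+b)/2,np.linalg.norm(a-b),np.arctan2(*(b-a)[::-1]))
E
```

```text
[586.50685459 132.69023938   1.67234806] [[-1.1  0.1]
 [ 0.7 -0.2]
 [-0.3 -0.6]
 [-0.3  1.1]
 [-0.4  0.1]
 [ 1.7 -2. ]]
t (0, 0, 150) [np.float64(143.02765437676885), np.float64(118.24715317602585)]
t (36, 0, 50) [np.float64(110.91691390386308), np.float64(140.35773057993921)]
t (-175, 0, 45) [np.float64(360.34000485428584), np.float64(121.44474163193783)]
s (0, 0, 150) [np.float64(138.53299204483733), np.float64(316.8919443352117)]
s (36, 0, 50) [np.float64(124.22992651410925), np.float64(442.47073576740684)]
s (-175, 0, 45) [np.float64(254.076168485452), np.float64(230.2805933901938)]
knobtop [597.37845638 180.95817207]
knobtop [597.78214003 186.79569565]
tube [ 401.35350503 -213.03103265] [ 463.50557088 -344.80964427] [ 432.42953796 -278.92033846] 145.69997176666345 -1.1300930073605564
tube [ 466.40599235 -341.34249047] [ 404.60348632 -209.32603715] [ 435.50473933 -275.33426381] 145.7665726397703 2.008634667735736
```

```bash
python3 - <<'E'
from h import *
robot.move_linear([158.7,526.6,300],speed=200)
robot.move_ptp([434,-277,230],[np.pi,0,2.01])
snap('wrist','w1'); print(robot.current_t(),robot.current_tcp_pos())
d=load('w1')
for x in [-75,75]: print(proj(d,[434+x*np.cos(2.01),-277+x*np.sin(2.01),10]))
E
```

```text
3.75 [ 434.3899033 -276.3927728  230.0847324]
(np.float64(322.04690058457516), np.float64(281.1896178844819))
(np.float64(322.18324960128945), np.float64(133.5286092964974))
```

View pics/w1.png

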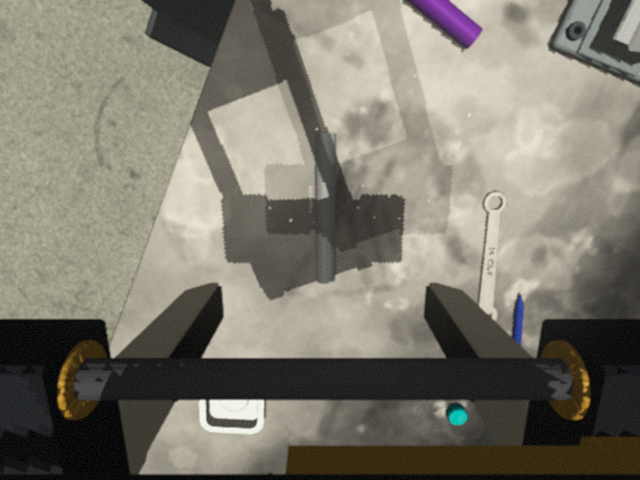

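The tube runs from (325,133) to (325,282) in the wrist picture, within 2 mm of the estimate. Grasping.

```bash
python3 - <<'E'
from h import *
robot.move_linear([435,-277,40],speed=250)
print(robot.move_linear([435,-277,6],speed=80,f_stop=10))
robot.move_gripper(0.0); print(robot.current_gripper_width(),robot.current_tcp_pos())
robot.move_linear([435,-277,150],speed=250)
x0,y0,ps=586.5,132.7,1.672
px=x0-175*np.cos(ps); py=y0-175*np.sin(ps)
robot.move_ptp([px,py,190],[np.pi,0,ps])
print(robot.current_t(),robot.current_gripper_width(),robot.current_tcp_pos(),robot.current_eef_rot())
d=snap('wrist','w2')
snap('scene','s2')
def P(p):
    c,n=np.cos(ps),np.sin(ps); return [x0+c*p[0]-n*p[1],y0+n*p[0]+c*p[1],p[2]]
for p in [(-184,-52,12),(-184,52,12),(-175,-9,45),(-175,9,45),(-35,9,45),(-35,-9,45),(-17,50,118),(-17,-50,118),(-175,22,45),(-175,-22,45),(-100,22,45),(-100,-22,45)]: print(p,np.round(proj(d,P(p)),1))
E
```

```text
False
0.2070799020521547 [ 435.01888637 -277.00278328    5.99050939]
8.225 0.20421934280997261 [603.3774295  -42.06984187 188.64903239] [-3.13910048e+00 -2.17913357e-04  1.67207723e+00]
(-184, -52, 12) [381.9 229.4]
(-184, 52, 12) [266.5 229.3]
(-175, -9, 45) [335.3 228.2]
(-175, 9, 45) [313.2 228.1]
(-35, 9, 45) [312.   38.4]
(-35, -9, 45) [337.1  38.4]
(-17, 50, 118) [229.6 -32.2]
(-17, -50, 118) [419.9 -32.2]
(-175, 22, 45) [297.2 228.1]
(-175, -22, 45) [351.3 228.2]
(-100, 22, 45) [295.5 132.4]
(-100, -22, 45) [353.2 132.4]
```

View pics/w2.png

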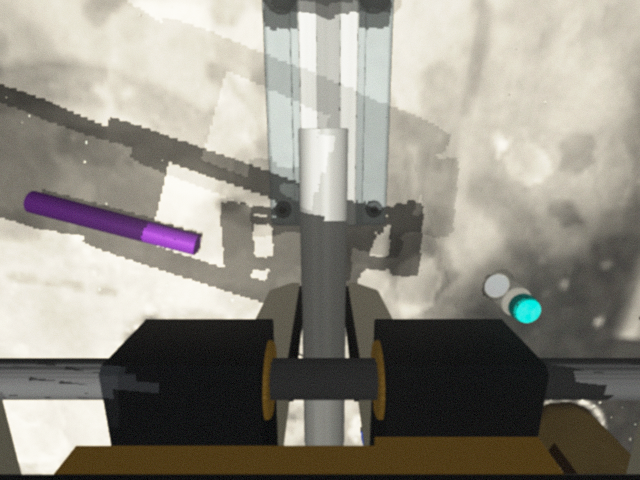

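View pics/s2.png

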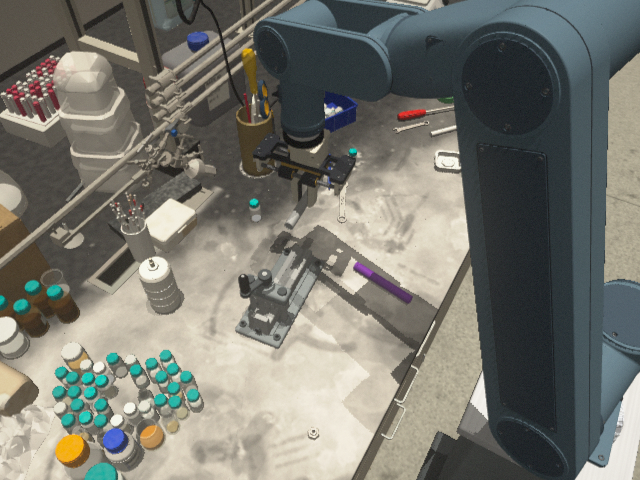

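```bash
python3 - <<'E'
from h import *
b=load('w2')['img'][0:240,230:430]
cv2.imwrite('pics/w2z.png',cv2.resize(b,(500,600),interpolation=cv2.INTER_CUBIC))
E
```

```text
(no output)
```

View pics/w2z.png

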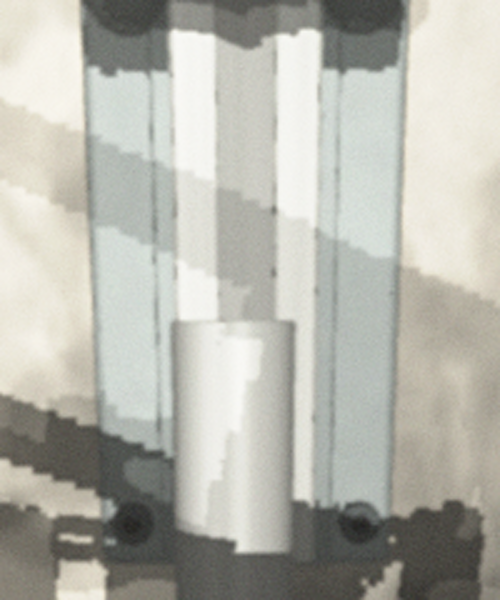

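```bash
python3 - <<'E'
from h import *
d=load('w2'); p=np.array([603.377,-42.07,188.65+4]); ps=1.672
u=np.array([np.cos(ps),np.sin(ps),0])
for s in (20,50,75,80): print(s,proj(d,p+s*u))
# groove mid rays at z 45 -> vise y
for uv in ((328.3,40),(328.4,120)):
    q=ray(d,*uv,45); print(q, (q-p)@[-np.sin(ps),np.cos(ps),0], (q-[586.5,132.7,0])@[-np.sin(ps),np.cos(ps),0])
# front nose of the held tube and vise plate front edge bolts
print(robot.current_tcp_pos(),robot.current_contact_force())
# bridge front edge seen? 
E
```

```text
20 (np.float64(322.5658977829978), np.float64(263.5181301548302))
50 (np.float64(322.57939514094227), np.float64(195.03060551327368))
75 (np.float64(322.5917068153436), np.float64(132.55940874863632))
80 (np.float64(322.59429728874903), np.float64(119.41497619296767))
[592.84838569  97.09123746  45.        ] -3.5848572075232683 -2.7183137355377336
[598.69420721  42.51120626  45.        ] -3.886491935786408 -3.0199484638008713
[603.49097927 -42.75268293 189.24888223] [-0.3925094  -1.20890327 -0.43338185]
```

```bash
python3 - <<'E'
from h import *
x0,y0,ps=586.5,132.7,1.672
def P(p):
    c,n=np.cos(ps),np.sin(ps); return [x0+c*p[0]-n*p[1],y0+n*p[0]+c*p[1],p[2]]
robot.move_linear(P((-165,-2.5,80)),speed=200)
print(robot.move_linear(P((-165,-2.5,58)),speed=60,f_stop=8))
robot.sleep(0.3)
d=snap('wrist','w3'); p=robot.current_tcp_pos(); print(robot.current_t(),p,robot.current_eef_rot())
cv2.imwrite('pics/w3z.png',cv2.resize(d['img'][0:240,220:440],(550,600),interpolation=cv2.INTER_CUBIC))
E
```

```text
False
9.8917 [605.81198824 -31.22911407  58.23479156] [3.14117907e+00 1.42022540e-04 1.67203098e+00]
```

View pics/w3z.png

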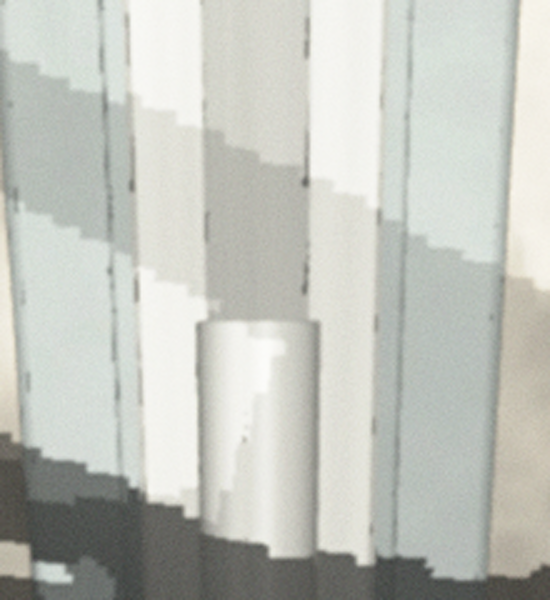

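View pics/w3.png

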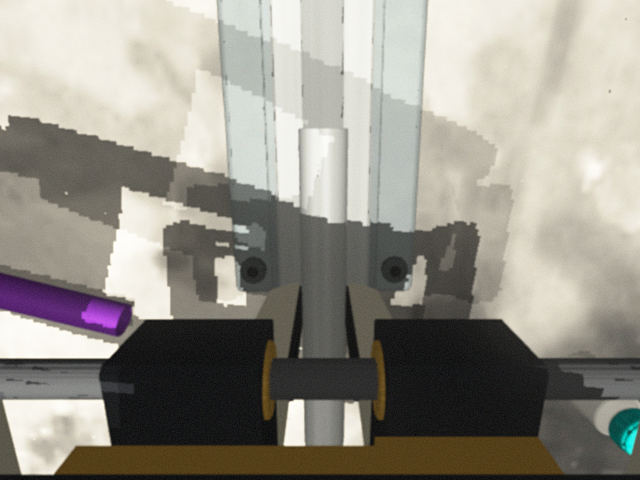

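```bash
python3 - <<'E'
from h import *
d=load('w3'); ps=1.672; o=np.array([586.5,132.7,0]); u=np.array([np.cos(ps),np.sin(ps),0]); n=np.array([-u[1],u[0],0])
for uv in ((240,290),(408,289),(324,290)):
    q=ray(d,*uv,12); print((q-o)@u,(q-o)@n)
p=np.array([605.812,-31.229,58.2]); print('tcp',(p-o)@u,(p-o)@n)
q=ray(d,324,129,62); print('nose',(q-p)@u)
E
```

```text
-178.26418882465038 45.459439100676946
-177.6290887883923 -52.4612602397528
-178.25974642021768 -3.5035725003182274
tcp -165.04133157769053 -2.651274422388093
nose 76.37654139404745
```

```bash
python3 - <<'E'
from h import *
x0,y0,ps=586.5,132.7,1.672
def P(p):
    c,n=np.cos(ps),np.sin(ps); return [x0+c*p[0]-n*p[1],y0+n*p[0]+c*p[1],p[2]]
robot.move_linear(P((-112,-2.6,60)),speed=120)
print(robot.move_linear(P((-112,-2.6,46.3)),speed=40,f_stop=8),robot.current_tcp_pos(),robot.current_contact_force())
robot.move_gripper(0.45)
robot.move_linear(P((-112,-2.6,80)),speed=150)
robot.move_linear(P((-150,-2.6,110)),speed=200)
d=snap('wrist','w4'); snap('scene','s4'); print(robot.current_t(),robot.current_tcp_pos())
E
```

```text
True [600.38511012  20.88649743  45.72468907] [-0.75069232  0.30032908  2.83196531]
12.35 [603.16837723 -15.44033382 108.51622259]
```

View pics/w4.png

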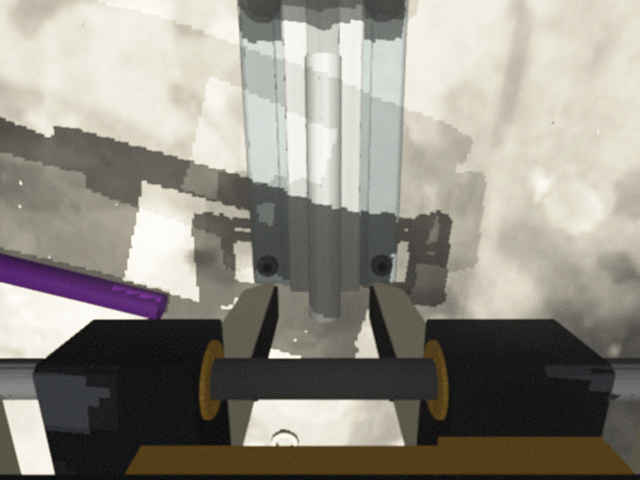

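View pics/s4.png

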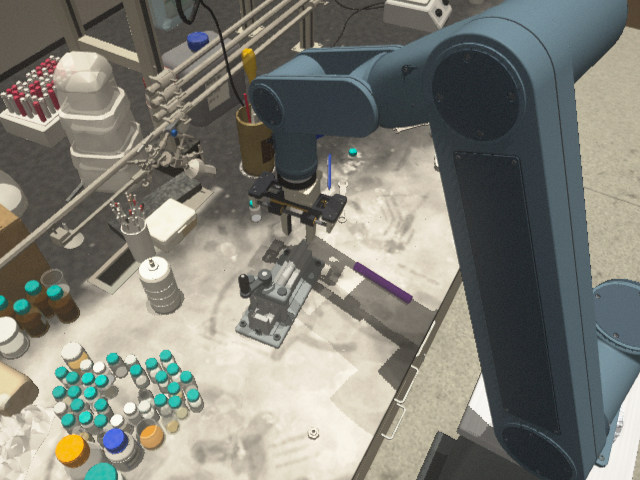

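```bash
python3 - <<'E'
from h import *
d=load('w4'); ps=1.672; o=np.array([586.5,132.7,0]); u=np.array([np.cos(ps),np.sin(ps),0])
for uv,z in (((323,318),45),((323,318),40),((323,52),58),((297,291),45),((350,291),45),((240,40),12)):
    print(uv,(ray(d,*uv,z)-o)@u)
x0,y0=586.5,132.7
def P(p):
    c,n=np.cos(ps),np.sin(ps); return [x0+c*p[0]-n*p[1],y0+n*p[0]+c*p[1],p[2]]
robot.move_linear(P((-225,-2.6,90)),speed=250)
robot.move_gripper(0.0)
robot.move_linear(P((-225,-2.6,48.5)),speed=120)
r=robot.move_linear(P((-126,-2.6,48.5)),speed=55,f_stop=7)
p=np.array(robot.current_tcp_pos()); print(r,(p-o)@u,p,robot.current_contact_force())
d=snap('wrist','w5'); snap('scene','s5');print(robot.current_t())
E
```

```text
(323, 318) -190.18221660267727
(323, 318) -192.66892990859125
(323, 52) -35.56582412211401
(297, 291) -171.4259891734316
(350, 291) -171.4633330091007
(240, 40) -20.252304008748553
False -126.17503449959598 [601.94310033   7.44429879  48.51844776] [ 0.58825915 -0.09059707  0.38468661]
16.1583
```

View pics/w5.png

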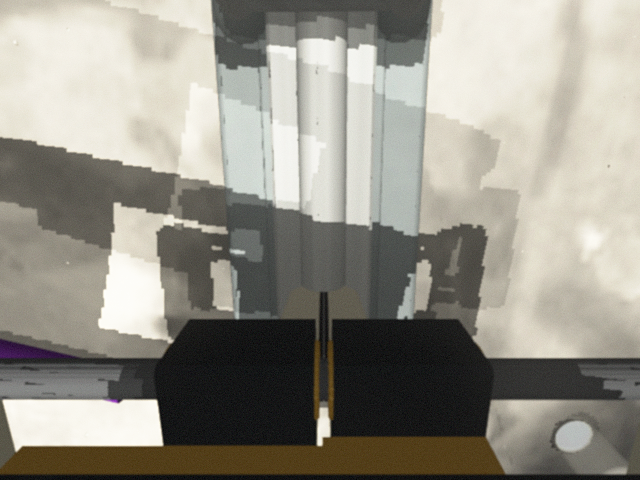

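View pics/s5.png

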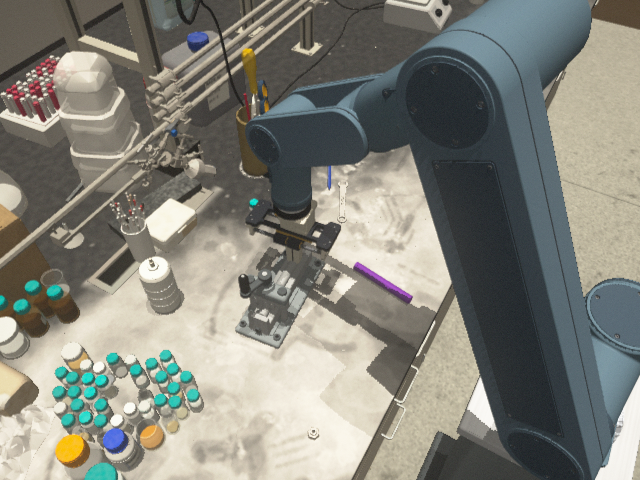

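```bash
python3 - <<'E'
from h import *
ps=1.672; o=np.array([586.5,132.7,0]); u=np.array([np.cos(ps),np.sin(ps),0])
x0,y0=586.5,132.7
def P(p):
    c,n=np.cos(ps),np.sin(ps); return [x0+c*p[0]-n*p[1],y0+n*p[0]+c*p[1],p[2]]
r=robot.move_linear(P((-95,-2.6,48.5)),speed=30,f_stop=10)
robot.sleep(0.2)
p=np.array(robot.current_tcp_pos()); print(r,(p-o)@u,p,robot.current_contact_force())
d=snap('wrist','w6')
robot.move_linear(P(((p-o)@u-10,-2.6,48.5)),speed=80)
robot.move_linear(P(((p-o)@u-40,-2.6,230)),speed=250)
d=snap('wrist','w7');snap('scene','s7');print(robot.current_t(),robot.current_tcp_pos())
E
```

```text
True -120.16392314700816 [600.90443239  13.38084815  47.87781859] [ 1.36163649 -1.55524725  0.07596537]
18.125 [604.07554611 -25.86120319 227.73768431]
```

View pics/w7.png

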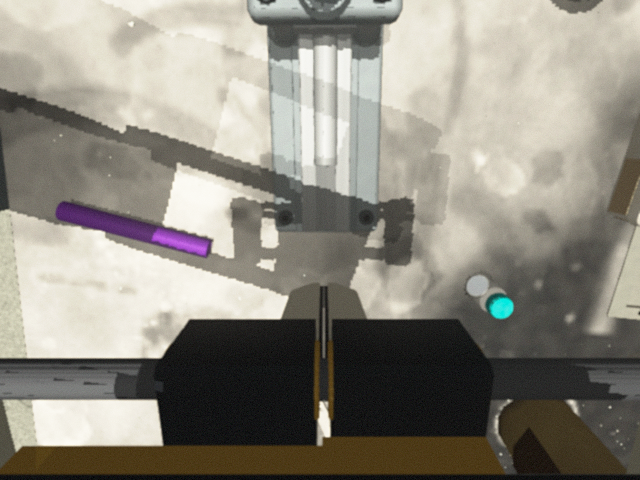

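```bash
python3 - <<'E'
from h import *
b=load('s7')['img'][230:360,210:350]
cv2.imwrite('pics/s7z.png',cv2.resize(b,(646,600),interpolation=cv2.INTER_CUBIC))
E
```

```text
(no output)
```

View pics/s7z.png

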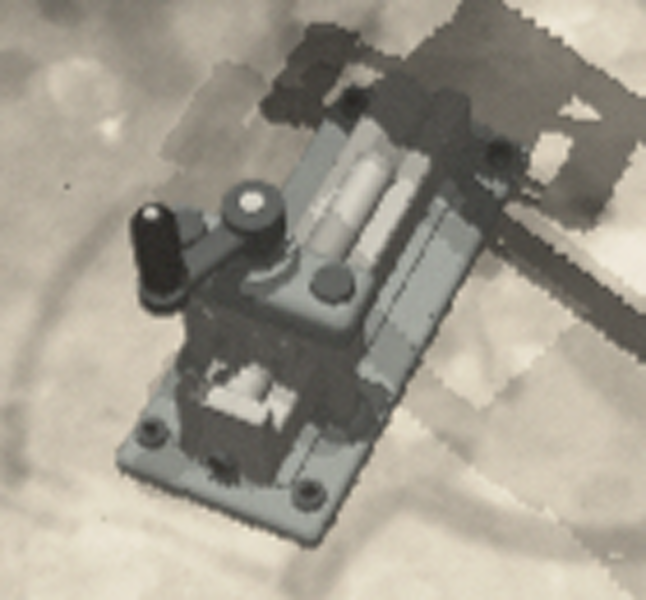

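```bash
python3 - <<'E'
from h import *
d=load('w7'); ps=1.672; o=np.array([586.5,132.7,0]); u=np.array([np.cos(ps),np.sin(ps),0]);n=np.array([-u[1],u[0],0])
for uv,z in (((325,165),50),((325,163),55),((325,232),45),((325,25),118),((325,25),112),((326,0),150)):
    q=ray(d,*uv,z)-o; print(uv,z,q@u,q@n)
b=d['img'][0:250,230:420]
cv2.imwrite('pics/w7z.png',cv2.resize(b,(456,600),interpolation=cv2.INTER_CUBIC))
E
```

```text
(325, 165) 50 -111.27119100880837 -2.803535039702679
(325, 163) 55 -109.21175637140536 -2.79950713499487
(325, 232) 45 -172.38187358151154 -2.904770662658507
(325, 25) 118 -18.556046197326005 -2.6422378263445396
(325, 25) 112 -17.110758031390617 -2.6406239512944296
(326, 0) 150 -13.83042496560299 -3.183784120592888
```

View pics/w7z.png

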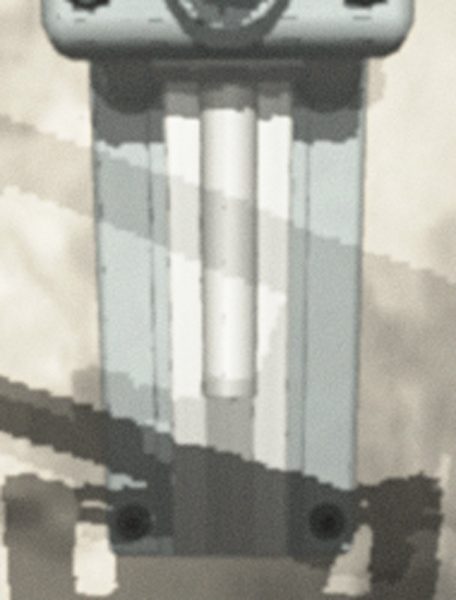

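```bash
cat >> h.py <<'E'
ps=1.672; u=np.array([np.cos(ps),np.sin(ps),0]);n=np.array([-u[1],u[0],0]); C=np.array([586.5,132.7,0])+1.5*u-2.7*n
def W(x,y,z): return list(C+x*u+y*n+[0,0,z])
E
python3 - <<'E'
from h import *
robot.move_linear(W(-90,0,270),speed=250)
robot.move_gripper(0.5)
d=snap('wrist','w8'); print(robot.current_t(),robot.current_tcp_pos())
a=0
for c in (1.5,1.7,1.9): print(c,proj(d,W(50*np.sin(c),50*np.cos(c),201)))
print(proj(d,W(0,0,150)),proj(d,W(0,0,165)))
E
```

```text
19.5417 [598.12848351  44.96441405 270.03859768]
1.5 (np.float64(316.3983105303118), np.float64(6.633022287487506))
1.7 (np.float64(335.0910168497599), np.float64(7.248829799610718))
1.9 (np.float64(353.2131297614598), np.float64(12.016683560776073))
(np.float64(323.17874871762234), np.float64(110.4881522078552)) (np.float64(323.13317419461833), np.float64(109.20714069957947))
```

View pics/w8.png

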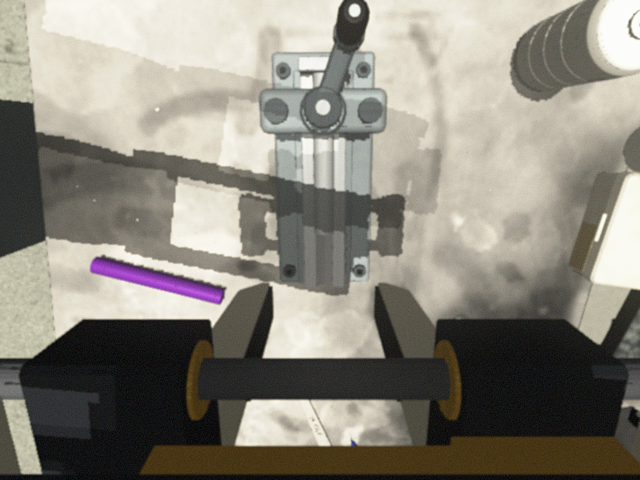

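```bash
sed -i 's/+1.5\*u-2.7\*n/+2.3*u-2.7*n/' h.py; cat >> h.py <<'E'
Y=1.34; RR=50
def K(c,dz=-14,r=None):
    r=r or RR; return W(r*np.sin(c),r*np.cos(c),178-0.8*c+dz)
def wind(c0,c1,step=0.3,speed=60,lim=45):
    N=int(np.ceil((c1-c0)/step))
    for c in np.linspace(c0,c1,N+1)[1:]:
        robot.move_linear(K(c),speed=speed)
        F=np.array(robot.current_contact_force()); rad=np.sin(c)*u+np.cos(c)*n; tan=np.cos(c)*u-np.sin(c)*n
        p=np.array(robot.current_tcp_pos())-C; print('%.2f act %.2f r %.1f z%.1f Frad %.1f Ftan %.1f Fz %.1f'%(c,np.arctan2(p@u,p@n),np.hypot(p@u,p@n),p[2],F@rad,F@tan,F[2]))
        if np.linalg.norm(F)>lim: print('LIMIT'); break
E
python3 - <<'E'
from h import *
robot.move_ptp(K(1.91,60),[np.pi,0,Y])
robot.sleep(0.2)
print(robot.move_linear(K(1.91),speed=120,f_stop=10))
robot.move_gripper(0.0); print(robot.current_gripper_width(),robot.current_contact_force(),robot.current_tcp_pos(),robot.current_t())
wind(1.91,3.5)
d=snap('wrist','w9');d=snap('scene','s9');print(robot.current_t())
E
```

```text
False
0.18998589481186576 [-0.32158674  0.04825204  2.18692886] [600.72953503 183.96109963 162.79863318] 21.7083
2.17 act 2.20 r 49.9 z162.5 Frad -1.5 Ftan 1.4 Fz 2.7
2.44 act 2.47 r 49.7 z162.3 Frad -3.4 Ftan -0.6 Fz 4.7
2.71 act 2.73 r 49.5 z162.0 Frad -4.5 Ftan 0.4 Fz 5.1
2.97 act 2.99 r 49.4 z161.8 Frad -6.3 Ftan 1.0 Fz 6.2
3.24 act -3.03 r 49.3 z161.5 Frad -6.6 Ftan 1.4 Fz 6.4
3.50 act -2.77 r 49.3 z161.3 Frad -6.0 Ftan 1.1 Fz 6.0
24.0083
```

View pics/w9.png

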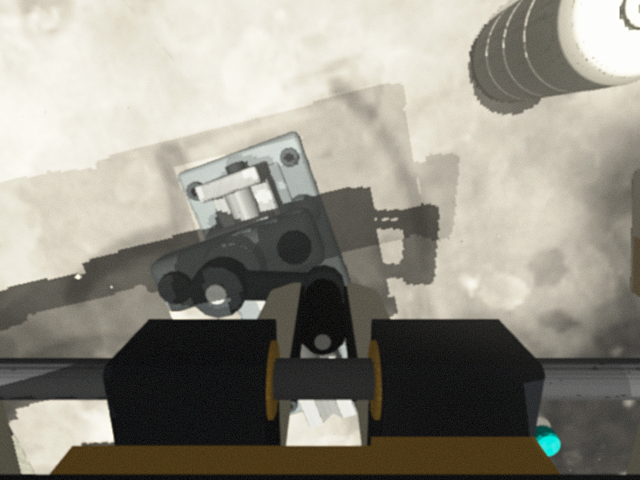

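View pics/s9.png

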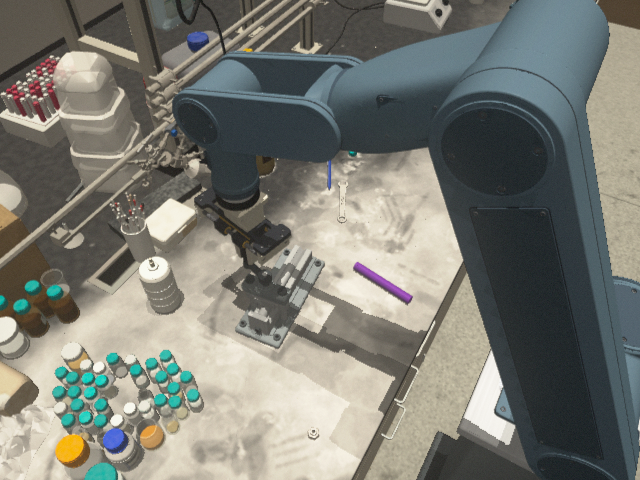

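```bash
python3 - <<'E'
from h import *
wind(3.5,9.0,step=0.32,speed=70,lim=40)
print(robot.current_t())
E
```

```text
3.81 act -2.47 r 49.3 z161.1 Frad -6.2 Ftan 2.3 Fz 7.1
4.11 act -2.17 r 49.4 z160.9 Frad -5.3 Ftan 1.2 Fz 5.7
4.42 act -1.87 r 49.6 z160.7 Frad -4.5 Ftan 1.6 Fz 6.2
4.72 act -1.56 r 49.9 z160.4 Frad -3.7 Ftan 1.0 Fz 5.2
5.03 act -1.25 r 50.1 z160.2 Frad -1.6 Ftan 1.4 Fz 5.2
5.33 act -0.94 r 50.4 z160.0 Frad -0.8 Ftan 0.6 Fz 6.6
5.64 act -0.63 r 50.6 z159.7 Frad -1.1 Ftan 1.1 Fz 7.5
5.94 act -0.33 r 50.9 z159.5 Frad 0.2 Ftan 1.0 Fz 7.2
6.25 act -0.03 r 51.0 z159.2 Frad 0.8 Ftan 0.4 Fz 7.7
6.56 act 0.27 r 51.1 z159.0 Frad 1.2 Ftan 1.3 Fz 7.2
6.86 act 0.57 r 51.0 z158.7 Frad 2.2 Ftan 1.5 Fz 7.7
7.17 act 0.88 r 50.9 z158.5 Frad 1.9 Ftan 0.3 Fz 7.4
7.47 act 1.18 r 50.7 z158.3 Frad 3.3 Ftan 0.7 Fz 6.6
7.78 act 1.49 r 50.5 z158.1 Frad 2.1 Ftan 1.4 Fz 5.6
8.08 act 1.80 r 50.1 z157.8 Frad 2.5 Ftan 1.4 Fz 5.8
8.39 act 2.11 r 49.9 z157.6 Frad 1.4 Ftan 1.7 Fz 5.7
8.69 act 2.42 r 49.6 z157.3 Frad 0.7 Ftan 1.2 Fz 5.7
9.00 act 2.73 r 49.3 z157.0 Frad -0.0 Ftan 0.7 Fz 6.1
30.6083
```

```bash
python3 - <<'E'
from h import *
wind(9.0,12.4,step=0.32,speed=70,lim=40)
wind(12.4,13.75,step=0.15,speed=40,lim=40)
robot.sleep(0.2)
snap('scene','s10');print(robot.current_t(),robot.current_contact_force(),robot.current_gripper_width())
E
```

```text
9.31 act 3.04 r 49.2 z156.8 Frad -1.0 Ftan 0.4 Fz 6.8
9.62 act -2.93 r 49.1 z156.5 Frad -0.9 Ftan 2.1 Fz 6.6
9.93 act -2.62 r 49.1 z156.2 Frad -1.6 Ftan 1.3 Fz 6.6
10.24 act -2.30 r 49.2 z156.0 Frad -1.1 Ftan 0.6 Fz 7.6
10.55 act -1.99 r 49.4 z155.8 Frad -0.8 Ftan 1.2 Fz 7.7
10.85 act -1.68 r 49.6 z155.5 Frad -1.9 Ftan 1.4 Fz 8.4
11.16 act -1.38 r 49.9 z155.3 Frad -0.6 Ftan 0.7 Fz 7.0
11.47 act -1.06 r 50.3 z155.0 Frad -1.1 Ftan 1.0 Fz 7.2
11.78 act -0.76 r 50.6 z154.8 Frad -1.1 Ftan 0.5 Fz 6.8
12.09 act -0.46 r 50.8 z154.6 Frad -0.3 Ftan 1.4 Fz 6.6
12.40 act -0.16 r 51.0 z154.3 Frad -0.4 Ftan 0.0 Fz 7.6
12.55 act -0.02 r 51.1 z154.2 Frad 0.3 Ftan -0.5 Fz 6.6
12.70 act 0.13 r 51.1 z154.1 Frad 0.8 Ftan -0.2 Fz 6.7
12.85 act 0.27 r 51.1 z154.0 Frad 0.6 Ftan -0.5 Fz 8.6
13.00 act 0.42 r 51.1 z153.9 Frad 1.0 Ftan -1.9 Fz 8.1
13.15 act 0.56 r 51.1 z153.8 Frad 1.6 Ftan -1.0 Fz 8.4
13.30 act 0.71 r 51.1 z153.6 Frad 2.0 Ftan -1.2 Fz 8.9
13.45 act 0.86 r 51.0 z153.6 Frad 1.8 Ftan -1.9 Fz 8.9
13.60 act 1.00 r 50.9 z153.4 Frad 1.7 Ftan -1.9 Fz 9.4
13.75 act 1.15 r 50.8 z153.4 Frad 2.1 Ftan -2.0 Fz 9.7
37.8917 [-3.21610899  0.96843982  9.01589284] 0.19152506928809554
```

```bash
python3 - <<'E'
from h import *
wind(13.75,13.88,step=0.15,speed=30,lim=40)
robot.move_gripper(0.4)
p=robot.current_tcp_pos()
robot.move_linear([p[0],p[1],270],speed=200)
robot.move_linear(W(-90,0,280),ori=[np.pi,0,ps],speed=200)
d=snap('wrist','w11');s=snap('scene','s11');print(robot.current_t(),robot.current_contact_force())
for c in (13.3,13.6,13.85,14.2): print(c,proj(d,W(50*np.sin(c),50*np.cos(c),201-.8*c)))
print(proj(d,W(0,0,145)), proj(d,W(-114,0,50)))
b=s['img'][230:360,210:350]
cv2.imwrite('pics/s11z.png',cv2.resize(b,(646,600),interpolation=cv2.INTER_CUBIC))
E
```

```text
13.88 act 1.27 r 50.8 z153.2 Frad 1.8 Ftan -3.1 Fz 9.5
40.5 [ 0.11236347  0.54509299 -0.46653461]
13.3 (np.float64(261.19067175428466), np.float64(49.48902492112845))
13.6 (np.float64(280.19172358497053), np.float64(31.917023044611483))
13.85 (np.float64(299.48112583092893), np.float64(22.545476598419782))
14.2 (np.float64(329.03467942898567), np.float64(18.94845858499312))
(np.float64(323.68423792130415), np.float64(112.77647217743475)) (np.float64(323.70542675019436), np.float64(232.7843973443561))
```

View pics/w11.png

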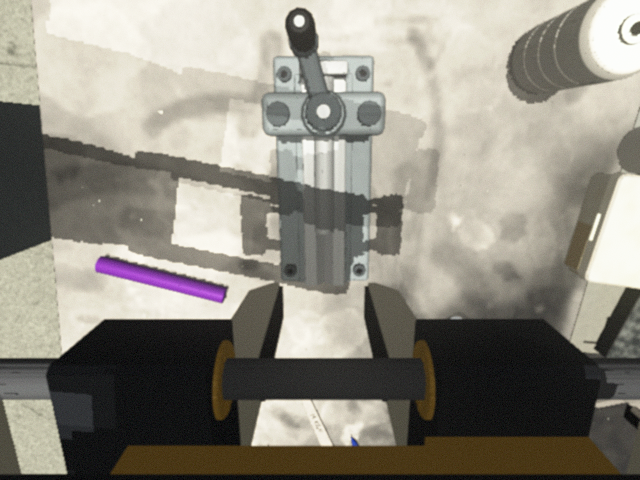

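View pics/s11z.png

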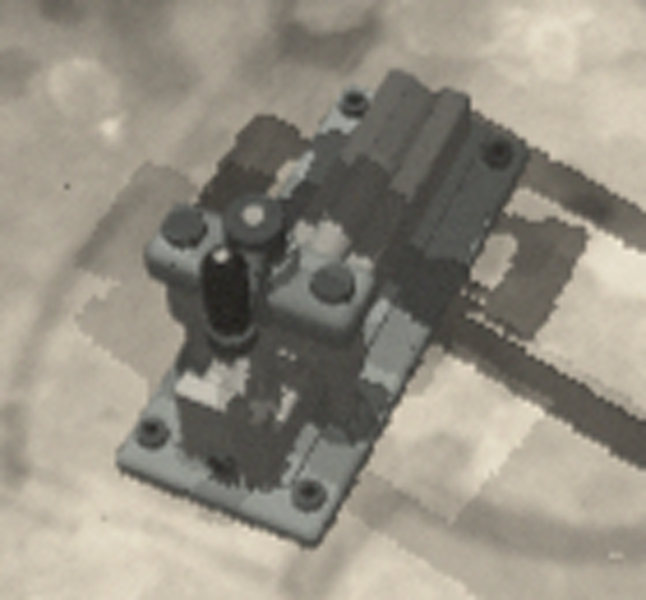

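```bash
python3 - <<'E'
from h import *
robot.move_linear([604.08,-25.86,230],speed=200)
d=snap('wrist','w12'); snap('top','t12')
print(robot.current_t(), robot.current_tcp_pos(),proj(d,W(-114,0,50)))
b=d['img'][0:250,230:420]
cv2.imwrite('pics/w12z.png',cv2.resize(b,(456,600),interpolation=cv2.INTER_CUBIC))
E
```

```text
41.1917 [604.56920608 -24.83057347 231.17003786] (np.float64(323.96504397830824), np.float64(166.32694366048034))
```

View pics/w12z.png

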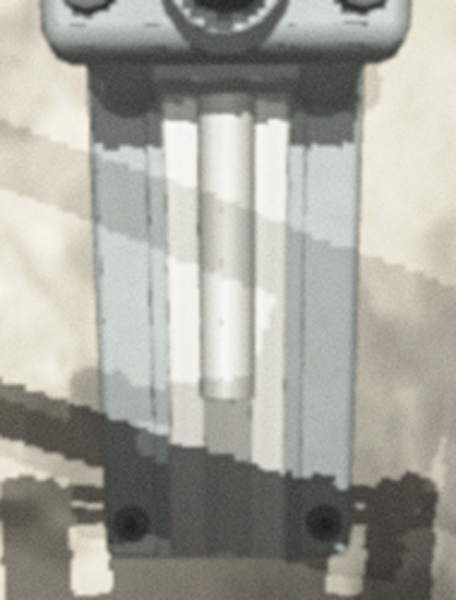

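View pics/t12.png

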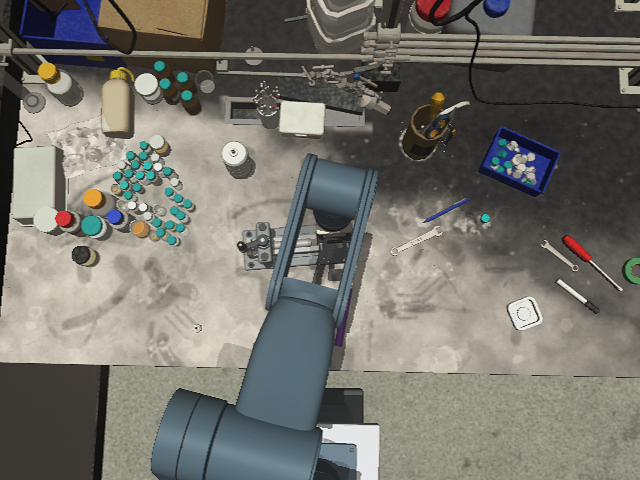

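The tube's rear end sits at the same place relative to the bed end as before clamping. The jaw is down on it, and the spanner and nut are undisturbed. Handing in.

```bash
python3 - <<'E'
from h import *
robot.sleep(0.3); robot.hand_in(); print(robot.current_t())
E
```

```text
the job is handed in; nothing more can be done
the job is handed in; nothing more can be done
```

The stainless tube is laid in the V groove, pushed against the end stop and clamped, and the job was handed in at about 41.5 s.

- **Tube home:** the push stopped on contact force. The tube's rear end then measured 61 mm from the open end of the bed, which is exactly the home position. The scene picture also showed its front end at the stop. After clamping, its rear end had not moved.
- **Clamp:** I gripped the knob and wound it clockwise from about 1.9 to about 13.85 rad, past "tight" at 13.3 and short of the dead stop at 14.2. The force needed at the knob rose from about 12.6 rad, where the jaw should touch the tube. The last wrist picture put the knob at about 13.85 rad.
- **Forces and clearance:** force readings taken while winding stayed around 10 N. The gripper was clear of the vise when I handed in.
- **Bystanders:** the spanner and nut look unmoved in the last top picture. The vial was hidden behind the arm in that one. I last saw it standing in the wrist picture after the push, and the arm did not go near it afterwards.
- **Disagreement:** my first fix of the vise from the fixed cameras was about 3 mm off from the wrist camera, so I used the wrist camera. The groove fit and the small winding forces bore that out.

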